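# Clear a repaired record player and set its stylus down on the force gauge

### The job

Get the repaired record player ready for a stylus-force reading. First flip its cue lever fully up to lift the tonearm; then put every loose heat sink and transformer from the platter and the bench into the bin that already holds one of its kind, and lay the gauge flat on the platter, its round pan right under the stylus. Last, with all that done, gently lower the cue lever fully down so that the stylus rests on the pan; do not handle the tonearm itself, and leave the other things on the bench where they are.

Things in the scene. Friction and masses are not known exactly. Their poses are not given: they have to be found in the camera images.
- player: The record player, fixed: white box 260 (own x, away from the robot) x 300 (own y, left) mm, deck 55 mm high, origin at the centre of its underside. Platter of 100 mm radius centred at own (0, +40 mm), flat top 65 mm above the bench, no spindle. A grey head (55 x 75 mm, 100 mm high) at the far right corner carries tonearm and cue lever. Place and yaw vary.
- platter (a point): Centre of the platter's top, 65 mm above the bench; axes as the player's.
- tonearm: The thin tonearm, from its pivot on the head at the player's own (105, -115, 112 mm) to the stylus, 171 mm away, above the right front part of the platter. Linked to the cue lever: raising the lever fully lifts the stylus by 25 mm. Delicate: not to be pushed by the robot. Origin at the pivot; its own -x runs to the stylus.
- stylus_tip (a point): Lowest point of the stylus under the black headshell (42 x 20 mm) at the end of the tonearm. With the lever down and nothing beneath it hangs 12.5 mm over the platter (fixed stop), with the lever up about 37 mm; the headshell's top is then about 65 mm over the platter.
- stylus (a joint): How far the sprung stylus is pushed up into the headshell, m: 0 free, about 0.0035 when it rests on the gauge (about 0.5 N).
- cue_lever (a joint): The cue lever's angle, rad: 0 fully down (stop), 0.9 fully up (stop); stays where it is left (about 1 N at the tip moves it). Starts down or nearly so. It hinges about the player's own y axis at the player's own (70, -130, 110 mm), on the side of the head.
- lever_tip (a point): Centre of the lever's black grip, a bar 26 mm long (along the player's y), 15 mm thick, 85 mm from the hinge. The lever runs from the hinge to the player's front (own -x): 0.2 rad below level when down (grip 93 mm above the bench), 0.7 rad above level when up (165 mm). Free on both sides: pinch the grip's ends from above, closing along the player's y, and follow the arc.
- bin_left: Left bin: fixed open grey tray 200 (own x) x 180 (own y) x 50 mm high, 4 mm walls and floor, origin at the centre of its underside. It holds one sample part, which shows the kind of part that belongs in it; the other bin holds a sample of the other kind.
- bin_right: Right bin: fixed open grey tray 200 (own x) x 180 (own y) x 50 mm high, 4 mm walls and floor, origin at the centre of its underside. It holds one sample part, which shows the kind of part that belongs in it; the other bin holds a sample of the other kind.
- sample_sink: A heat sink like the others (80 x 36 x 30 mm) lying in one of the two bins from the start, near its far left corner: that bin takes heat sinks. Stays in its bin.
- sample_trafo: A transformer like the others (60 x 40 x 46 mm) lying in one of the two bins from the start, near its far left corner: that bin takes transformers. Stays in its bin.
- sink_1: A heat sink: bare aluminium block with six fins along its length, 80 (own x) x 36 (own y) x 30 (own z) mm, 0.16 kg; origin at the centre of its underside. May be absent. Starts on the platter.
- sink_2: A heat sink: bare aluminium block with six fins along its length, 80 (own x) x 36 (own y) x 30 (own z) mm, 0.16 kg; origin at the centre of its underside. May be absent. Starts on the bench.
- sink_3: A heat sink: bare aluminium block with six fins along its length, 80 (own x) x 36 (own y) x 30 (own z) mm, 0.16 kg; origin at the centre of its underside. May be absent. Starts on the bench.
- trafo_1: A mains transformer: dark steel core with a copper-coloured coil, 60 (own x) x 40 (own y) x 46 (own z) mm, 0.32 kg; origin at the centre of its underside. May be absent. Starts on the platter.
- trafo_2: A mains transformer: dark steel core with a copper-coloured coil, 60 (own x) x 40 (own y) x 46 (own z) mm, 0.32 kg; origin at the centre of its underside. May be absent. Starts on the bench.
- gauge: The stylus-force gauge: flat black bar 120 (own x) x 32 (own y) x 16 (own z) mm, 0.12 kg, origin at the centre of its underside; a round steel pan (26 mm across) on top near its +x end, a green display near the other. Always present; starts on the bench.
- pan (a point): Centre of the gauge's pan, on its top face: 45 mm along the gauge's own x from its centre, 16 mm above its underside.
- tin: Bystander: orange tin, 64 mm across, 60 mm high; origin under its centre.
- bottle: Bystander: amber bottle 60 mm across, 170 mm high, beyond the right bin; origin under its centre.
- driver: Bystander: screwdriver, 190 mm, lying beyond the right bin.
- meter: Bystander: yellow multimeter 150 x 80 x 35 mm, beyond the left bin.
Things that resemble listed ones, but are neither listed nor needed, are in the scene too. Leave any blue or yellow look-alike of the sink_3 alone.

How it is judged (in metres and radians):
On the way, in this order (a step that is already met when the one before it is completed fails the run):
1. the cue lever is fully up (value of joint cue_lever above 0.78 rad), for 0.2 s.
2. lever still up, every part in the bin of its kind, the gauge flat on the platter with its pan under the stylus, all released and at rest (value of joint cue_lever above 0.7 rad and ((world y of sample_sink above 0 m and x of sink_1 in the frame of bin_left between -0.1 and 0.1 m and y of sink_1 in the frame of bin_left between -0.09 and 0.09 m and z of sink_1 in the frame of bin_left below 0.06 m) or (world y of sample_sink below 0 m and x of sink_1 in the frame of bin_right between -0.1 and 0.1 m and y of sink_1 in the frame of bin_right between -0.09 and 0.09 m and z of sink_1 in the frame of bin_right below 0.06 m)) and ((world y of sample_sink above 0 m and x of sink_2 in the frame of bin_left between -0.1 and 0.1 m and y of sink_2 in the frame of bin_left between -0.09 and 0.09 m and z of sink_2 in the frame of bin_left below 0.06 m) or (world y of sample_sink below 0 m and x of sink_2 in the frame of bin_right between -0.1 and 0.1 m and y of sink_2 in the frame of bin_right between -0.09 and 0.09 m and z of sink_2 in the frame of bin_right below 0.06 m)) and ((world y of sample_sink above 0 m and x of sink_3 in the frame of bin_left between -0.1 and 0.1 m and y of sink_3 in the frame of bin_left between -0.09 and 0.09 m and z of sink_3 in the frame of bin_left below 0.06 m) or (world y of sample_sink below 0 m and x of sink_3 in the frame of bin_right between -0.1 and 0.1 m and y of sink_3 in the frame of bin_right between -0.09 and 0.09 m and z of sink_3 in the frame of bin_right below 0.06 m)) and ((world y of sample_trafo above 0 m and x of trafo_1 in the frame of bin_left between -0.1 and 0.1 m and y of trafo_1 in the frame of bin_left between -0.09 and 0.09 m and z of trafo_1 in the frame of bin_left below 0.06 m) or (world y of sample_trafo below 0 m and x of trafo_1 in the frame of bin_right between -0.1 and 0.1 m and y of trafo_1 in the frame of bin_right between -0.09 and 0.09 m and z of trafo_1 in the frame of bin_right below 0.06 m)) and ((world y of sample_trafo above 0 m and x of trafo_2 in the frame of bin_left between -0.1 and 0.1 m and y of trafo_2 in the frame of bin_left between -0.09 and 0.09 m and z of trafo_2 in the frame of bin_left below 0.06 m) or (world y of sample_trafo below 0 m and x of trafo_2 in the frame of bin_right between -0.1 and 0.1 m and y of trafo_2 in the frame of bin_right between -0.09 and 0.09 m and z of trafo_2 in the frame of bin_right below 0.06 m)) and horizontal distance between pan and stylus_tip below 0.013 m and angle between gauge's own z axis and vertical below 0.1 rad and z of pan in the frame of platter between 0.011 and 0.021 m and linear speed of each of sink_1, sink_2, sink_3, trafo_1, trafo_2, gauge below 0.03 m/s and contact force between the fingers and gauge below 0.1 N), for 0.2 s.
3. the cue lever is fully down (value of joint cue_lever below 0.06 rad), for 0.2 s.
At the end, for the whole second after the job is handed in: Cue lever down (below 0.06 rad); stylus resting on the gauge (pushed in by more than 1.2 mm), the pan's centre within 13 mm of it horizontally, gauge flat (within 0.1 rad) on the platter; every present heat sink and transformer inside the bin that holds the sample of its kind; everything at rest (((world y of sample_sink above 0 m and x of sink_1 in the frame of bin_left between -0.1 and 0.1 m and y of sink_1 in the frame of bin_left between -0.09 and 0.09 m and z of sink_1 in the frame of bin_left below 0.06 m) or (world y of sample_sink below 0 m and x of sink_1 in the frame of bin_right between -0.1 and 0.1 m and y of sink_1 in the frame of bin_right between -0.09 and 0.09 m and z of sink_1 in the frame of bin_right below 0.06 m)) and ((world y of sample_sink above 0 m and x of sink_2 in the frame of bin_left between -0.1 and 0.1 m and y of sink_2 in the frame of bin_left between -0.09 and 0.09 m and z of sink_2 in the frame of bin_left below 0.06 m) or (world y of sample_sink below 0 m and x of sink_2 in the frame of bin_right between -0.1 and 0.1 m and y of sink_2 in the frame of bin_right between -0.09 and 0.09 m and z of sink_2 in the frame of bin_right below 0.06 m)) and ((world y of sample_sink above 0 m and x of sink_3 in the frame of bin_left between -0.1 and 0.1 m and y of sink_3 in the frame of bin_left between -0.09 and 0.09 m and z of sink_3 in the frame of bin_left below 0.06 m) or (world y of sample_sink below 0 m and x of sink_3 in the frame of bin_right between -0.1 and 0.1 m and y of sink_3 in the frame of bin_right between -0.09 and 0.09 m and z of sink_3 in the frame of bin_right below 0.06 m)) and ((world y of sample_trafo above 0 m and x of trafo_1 in the frame of bin_left between -0.1 and 0.1 m and y of trafo_1 in the frame of bin_left between -0.09 and 0.09 m and z of trafo_1 in the frame of bin_left below 0.06 m) or (world y of sample_trafo below 0 m and x of trafo_1 in the frame of bin_right between -0.1 and 0.1 m and y of trafo_1 in the frame of bin_right between -0.09 and 0.09 m and z of trafo_1 in the frame of bin_right below 0.06 m)) and ((world y of sample_trafo above 0 m and x of trafo_2 in the frame of bin_left between -0.1 and 0.1 m and y of trafo_2 in the frame of bin_left between -0.09 and 0.09 m and z of trafo_2 in the frame of bin_left below 0.06 m) or (world y of sample_trafo below 0 m and x of trafo_2 in the frame of bin_right between -0.1 and 0.1 m and y of trafo_2 in the frame of bin_right between -0.09 and 0.09 m and z of trafo_2 in the frame of bin_right below 0.06 m)) and horizontal distance between pan and stylus_tip below 0.013 m and angle between gauge's own z axis and vertical below 0.1 rad and z of pan in the frame of platter between 0.011 and 0.021 m and linear speed of each of sink_1, sink_2, sink_3, trafo_1, trafo_2, gauge below 0.03 m/s and value of joint cue_lever below 0.06 rad and value of joint stylus above 0.0012 m); the robot touches nothing.
It fails at once if the robot pushes the tonearm (over 3 N) (contact force between tonearm and the fingers above 3 N or contact force between tonearm and the arm above 3 N).
It fails at once if the tonearm is let down with a bang (cue lever falling faster than 2.5 rad/s) (velocity of joint cue_lever below -2.5 rad/s).
It fails at once if a bystander is moved by more than 40 mm (distance of any of tin, bottle, driver, meter from where it was at the start of the episode above 0.04 m).
Of sink_1, sink_2, sink_3, trafo_1, trafo_2 only 3 to 5 are there at a start; the rules pass over those that are not, and their reading is None.
At some moment in a run one of sink_3, trafo_2 may be knocked a few centimetres aside while the robot is not near it.
Once in a run the grip may slacken for a moment while it holds something.
It also fails if it takes over 210 s, if anything falls off the work surface, if the arm or the gripper's body presses on something with over 40 N, if the wrist force passes 120 N, or if a joint passes its speed limit or range.

### The arm

A 7-joint arm with a two-finger parallel gripper is mounted at the origin on the work surface. World frame = base frame: x ahead of the robot, y to its left, z up, the work surface at z = 0. Lengths are in m, angles in degrees, forces in N, time in s.
With the tool pointing down it reaches from about 0.425 to 0.875 m from the base axis. Payload 4.7 kg.
Tool frame: the origin (TCP) lies at the very end of the fingers, on their centre line; the grasp point (between the pads) lies 19 mm behind it; z points along the fingers, y is the line along which they close (so a half turn about z gives the same grasp; the last joint's range is limited). The gripper opens to 87 mm and grips with 3 to 60 N. Pads are 19 mm wide; open, the fingers measure 117 mm over their backs; the gripper's body (75 mm by 190 mm) begins 51 mm behind the grasp point.
Start: joints at [77.756, 18.392, -4.016, 83.108, 1.295, 78.541, -3.26], TCP at [0.147, -0.633, 0.223] pointing down, gripper open.
Joint ranges: [-163.93, 163.93], [-17.29, 119.83], [-79.2, 71.16], [3.27, 140.29], [-89.18, 269.18], [5.43, 117.66], [-154.24, 154.24]. Speed limits (degrees/s): [147.25, 147.25, 180, 180, 180, 180, 180].

### API

Orientations are given as [roll, pitch, yaw] about the fixed x, y, z axes, in that order (R = Rz(yaw) Ry(pitch) Rx(roll)).
In Python, from cell import get_obs, cams, ticket, finder gives the robot as it stands.
- The arm moves only by the shell command python3 -m creep 'ROWS' [FORCE]. ROWS is text: rows parted by semicolons, each of 5 numbers parted by spaces: the shift along the world's x, y, z in m, then the turn about the world's z in degrees, then the finger opening in m, from 0 to 0.087. A call has 1 to 8 rows; each row shifts and turns the commanded pose from where the row before left it; what a row does not reach is not made up. A row lasts 1/8 s, in which the tool goes at most 62.5 mm and 10.7 degrees, less where a joint would pass 70% of its speed; a pose out of reach is approached as far as the arm can. A call with a gripper value outside its range is refused whole. The fingers move at their own pace and stop on an object; FORCE is the grip in N (left out, the last holds). Time passes only in rows, so rows that do not move let the fingers close. It gives the time, the measured TCP pose, the force, the opening and the grip force at its end, in the units of the state.
- get_obs(): the state, without advancing time (a new reading comes with each control period).
- cams.read_camera(name): name is "scene" or "top" or "wrist"; returns the picture (480x640x3 uint8, red, green, blue); there is no depth.
- cams.calibration(name): a dict with "fx", "fy", "cx", "cy" (pixels), "extrinsics" (4x4, takes a point from world to camera coordinates). Camera axes: x right, y down, z forward; pixel columns grow to the right and rows downward; lengths in m; the calibration is good to about 2 mm. A picture is of the moment at which its call begins: read the wrist's pose just before it. calibration takes no time and is no camera call; for the wrist camera it gives the pose at the moment of the call.
- ticket.sign_off(): hands the job in; it is judged then, once.
Trained networks look in the newest picture that a camera, given by its name, has taken for a name from the list of things; names that differ only in an ending like _2 or _b are one class to them, and where a whole thing is asked for, a point or a joint stands for the part that bears it (a point fixed in the world has none). Each returns a list of dicts, best first, with "p" (0 to 1); they miss things now and then, are a little off and sometimes report something else, mostly with a low value. They report only what shows in the picture. A call takes as long as a camera call. They do not tell look-alikes from the thing itself.
- finder.masks_of(name, camera): "mask" (480x640 bool, what is visible of it) and "xy" ([column, row] in pixels, amid what is visible of it).
- finder.tip_of(name, camera): "xy" ([column, row] in pixels: a listed point, or the origin of a listed thing).
The state is a dict: "time_s": time; "qpos": joint angles; "joint_velocities": joint speeds; "effort": joint torques, N m; "tool_pos": TCP position; "tool_rot": TCP orientation; "force": force on the tool from outside, world axes, zero at the start; "wrist_torque": the same for the moment, N m; "grip_width": finger opening in m; "grasp_force": force on a finger pad.
Only numpy, scipy, OpenCV 4.12 (cv2) and the standard library are available. Lean on these libraries where they do the work, as an engineer would, in place of code of your own. Each camera call takes 0.05 s, during which the arm holds its last target. There are 200 camera calls.

## Working session

There is one attempt and no reset: what is moved stays moved. The work goes in short steps, Python scripts to look and compute and a shell command to move; the robot and the scene stay as the last step left them, time stands still between calls to the robot, and variables do not carry over. Pictures are saved under pics/ and viewed, at most 16 in all, crops included, and the job is handed in when it is done.

```bash
ls; mkdir -p pics
python3 - <<'E'
from cell import get_obs,cams,ticket,finder
import cv2,numpy as np
o=get_obs();print({k:np.round(v,3).tolist() for k,v in o.items()})
for n in ["scene","top"]:
    im=cams.read_camera(n);cv2.imwrite(f"pics/{n}0.png",im[:,:,::-1])
    c=cams.calibration(n);print(n,c["fx"],c["cx"],c["cy"],np.round(c["extrinsics"],3).tolist())
    for t in ["player","platter","tonearm","stylus_tip","lever_tip","bin_left","bin_right","sample_sink","sample_trafo","gauge","pan","tin"]:
        print(t,[(np.round(d["xy"]).tolist(),round(float(d["p"]),2)) for d in finder.tip_of(t,n)][:7])
E
```

```text
pics
{'time_s': 0.0, 'qpos': [77.755, 18.439, -4.015, 83.176, 1.295, 78.54, -3.26], 'joint_velocities': [-0.155, -0.046, 0.017, 0.053, -0.041, -0.013, -0.05], 'effort': [-0.001, -49.129, -0.404, -31.253, -0.064, 0.044, 0.0], 'tool_pos': [0.147, -0.633, 0.221], 'tool_rot': [-179.891, 0.006, 13.054], 'force': [0.821, 0.199, -0.631], 'wrist_torque': [0.019, -0.001, -0.02], 'grasp_force': 0.0, 'grip_width': 0.087}
scene 506.60988331372926 320.16852928124905 243.23195007434106 [[-0.402, 0.915, -0.009, 0.178], [0.683, 0.293, -0.669, -0.279], [-0.61, -0.276, -0.743, 1.683], [0.0, 0.0, 0.0, 1.0]]
player [([292.0, 309.0], 0.75), ([279.0, 221.0], 0.63)]
platter [([301.0, 298.0], 0.82), ([203.0, 217.0], 0.28), ([211.0, 233.0], 0.25)]
tonearm [([224.0, 300.0], 0.61)]
stylus_tip [([202.0, 218.0], 0.63), ([136.0, 233.0], 0.63), ([291.0, 310.0], 0.24)]
lever_tip [([241.0, 269.0], 0.44)]
bin_left [([444.0, 297.0], 0.68)]
bin_right [([205.0, 219.0], 0.93)]
sample_sink [([451.0, 312.0], 0.54)]
sample_trafo [([208.0, 233.0], 0.75)]
gauge [([272.0, 235.0], 0.63)]
pan [([280.0, 220.0], 0.84), ([242.0, 269.0], 0.49)]
tin [([330.0, 241.0], 0.55)]
top 489.85858912643573 327.4542543690961 239.18704289311086 [[-0.021, -1.0, -0.009, 0.017], [-0.998, 0.021, -0.058, 0.504], [0.058, 0.008, -0.998, 1.374], [0.0, 0.0, 0.0, 1.0]]
player [([325.0, 189.0], 0.59)]
platter [([517.0, 267.0], 0.65), ([308.0, 190.0], 0.59)]
tonearm [([366.0, 142.0], 0.65), ([507.0, 206.0], 0.38)]
stylus_tip []
lever_tip [([379.0, 274.0], 0.71), ([370.0, 188.0], 0.68)]
bin_left [([204.0, 256.0], 0.96)]
bin_right [([455.0, 250.0], 0.95), ([137.0, 252.0], 0.53)]
sample_sink [([195.0, 247.0], 0.63)]
sample_trafo [([441.0, 235.0], 0.75)]
gauge [([385.0, 258.0], 0.72)]
pan [([378.0, 275.0], 0.93)]
tin [([324.0, 280.0], 0.57)]
```

View pics/top0.png

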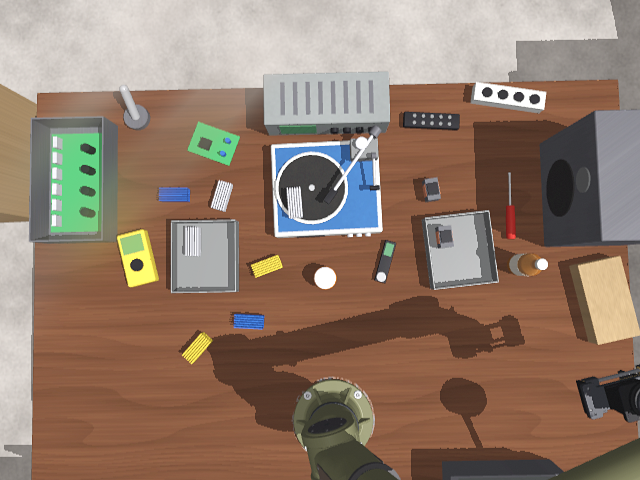

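View pics/scene0.png

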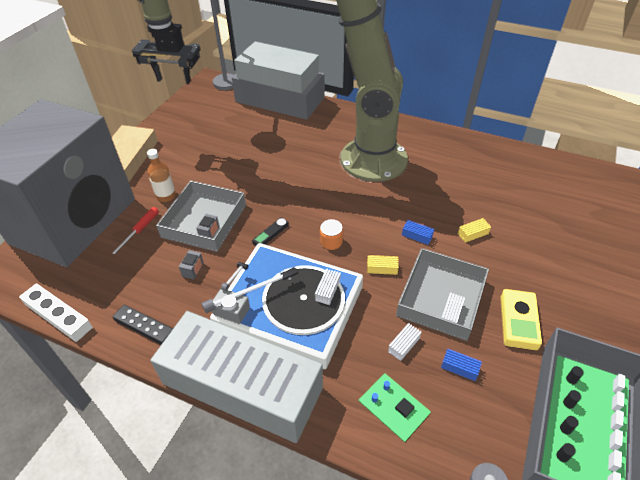

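The top view shows sinks at (295,202) on the platter and (222,195) on the bench. The look-alikes are blue at (173,194) and (248,321), and yellow at (266,266) and (196,347). The bench trafo is at (432,188). The samples are a sink in the left bin (191,240) and a trafo in the right bin (441,236). The gauge is at (385,261), with its pan at the robot-side end (380,277). In the scene view the same sinks are at (328,287) and (405,342), the trafo is at (191,264), and the lever grip is near (240,269).

```bash
cat > h.py <<'E'
from cell import get_obs,cams,ticket,finder
import cv2,numpy as np
def ray(c,p):
    E=c["extrinsics"];R=E[:3,:3];o=-R.T@E[:3,3]
    d=R.T@np.array([(p[0]-c["cx"])/c["fx"],(p[1]-c["cy"])/c["fy"],1.]);return o,d/np.linalg.norm(d)
def onz(c,p,z):
    o,d=ray(c,p);return o+d*(z-o[2])/d[2]
def tri(obs):
    A=0;b=0
    for c,p in obs:
        o,d=ray(c,p);M=np.eye(3)-np.outer(d,d);A=A+M;b=b+M@o
    x=np.linalg.solve(A,b);return x,[round(1e3*float(np.linalg.norm((np.eye(3)-np.outer(d,d))@(x-o))),1) for o,d in (ray(c,p) for c,p in obs)]
def proj(c,X):
    E=c["extrinsics"];q=E[:3,:3]@np.asarray(X,float)+E[:3,3];return [c["cx"]+c["fx"]*q[0]/q[2],c["cy"]+c["fy"]*q[1]/q[2]]
def rect(c,m,z):
    k=max(cv2.findContours(m.astype(np.uint8),0,2)[0],key=cv2.contourArea)[:,0]
    w=np.array([onz(c,p,z)[:2] for p in k],np.float32)*1000
    (x,y),(a,b),t=cv2.minAreaRect(w)
    if a<b:a,b,t=b,a,t+90
    return [round(v,1) for v in (x,y,a,b,(t+90)%180-90)]
def show(n,names):
    c=cams.calibration(n)
    for t,z in names:
        for d in finder.masks_of(t,n)[:8]:
            print(n,t,round(float(d["p"]),2),np.round(d["xy"]).tolist(),"rect mm/deg",rect(c,d["mask"],z))
E
python3 - <<'E'
from h import *
ct=cams.calibration("top");cs=cams.calibration("scene")
for n in("top","scene"):
    im=cams.read_camera(n)
    c=cams.calibration(n)
    show(n,[("sink_1",.03),("trafo_1",.046),("gauge",.016),("player",.055),("bin_left",.05),("bin_right",.05),("lever_tip",.093)])
    hsv=cv2.cvtColor(im,cv2.COLOR_RGB2HSV)
    m=cv2.inRange(hsv,(100,100,60),(125,255,255));
    k,l,s,ce=cv2.connectedComponentsWithStats(m)
    i=1+np.argmax(s[1:,4]);print("deck",n,rect(c,l==i,.055),s[i])
    print("levertip tips",[(d["xy"],d["p"]) for d in finder.tip_of("lever_tip",n)])
print("lever",tri([(ct,(370,188)),(cs,(241,269))]))
I=cv2.imread("pics/top0.png")[120:240,260:400]
J=cv2.imread("pics/scene0.png")[200:320,190:330]
cv2.imwrite("pics/crop1.png",np.hstack([cv2.resize(I,(400,343),interpolation=2),cv2.resize(J,(400,343),interpolation=2)]))
E
```

```text
top sink_1 0.96 [295.0, 203.0] rect mm/deg [608.4, 96.6, 84.8, 39.3, 3.5]
top sink_1 0.8 [267.0, 268.0] rect mm/deg [430.2, 178.1, 81.7, 36.6, -71.2]
top sink_1 0.78 [220.0, 194.0] rect mm/deg [631.7, 302.0, 78.6, 42.8, -17.6]
top sink_1 0.78 [198.0, 344.0] rect mm/deg [209.9, 373.0, 86.9, 38.7, -41.6]
top sink_1 0.75 [249.0, 322.0] rect mm/deg [279.7, 230.1, 80.7, 38.6, 88.9]
top sink_1 0.56 [173.0, 194.0] rect mm/deg [638.6, 434.4, 85.6, 37.0, 88.7]
top sink_1 0.38 [384.0, 264.0] rect mm/deg [437.1, -152.8, 118.7, 36.9, -15.1]
top trafo_1 0.74 [431.0, 192.0] rect mm/deg [633.7, -284.8, 64.9, 46.2, 7.4]
top trafo_1 0.42 [137.0, 256.0] rect mm/deg [461.9, 533.6, 150.9, 88.2, 12.9]
top trafo_1 0.2 [528.0, 266.0] rect mm/deg [420.6, -542.2, 110.0, 63.3, 88.8]
top trafo_1 0.19 [511.0, 223.0] rect mm/deg [540.3, -501.9, 97.3, 24.8, -2.4]
top gauge 0.83 [386.0, 260.0] rect mm/deg [437.4, -155.2, 117.9, 31.5, -15.9]
top gauge 0.62 [295.0, 203.0] rect mm/deg [608.4, 97.7, 85.2, 39.7, 3.4]
top gauge 0.28 [375.0, 177.0] rect mm/deg [694.4, -132.2, 106.6, 25.6, -1.5]
top player 0.83 [329.0, 18
[... 1002 characters left out ...]
, -586.9, 269.0, 63.4, 47.7]
scene trafo_1 0.9 [192.0, 266.0] rect mm/deg [652.9, -277.6, 87.1, 58.0, 8.4]
scene gauge 0.64 [272.0, 234.0] rect mm/deg [443.2, -152.7, 128.1, 41.1, -16.3]
scene bin_left 0.61 [442.0, 293.0] rect mm/deg [479.5, 349.4, 240.2, 184.4, -0.3]
scene bin_right 0.77 [200.0, 212.0] rect mm/deg [483.6, -349.7, 237.4, 210.6, 5.0]
scene lever_tip 0.73 [442.0, 291.0] rect mm/deg [514.7, 350.9, 228.2, 174.1, -0.5]
scene lever_tip 0.5 [235.0, 277.0] rect mm/deg [672.8, -127.2, 91.8, 28.8, -1.9]
deck scene [-718.3, -53.9, 1054.3, 476.2, 5.6] [  384     0   109   127 10150]
levertip tips [([241.8, 265.5], 0.57)]
lever (array([ 0.63947897, -0.11925776,  0.08730313]), [7.8, 7.8])
```

View pics/crop1.png

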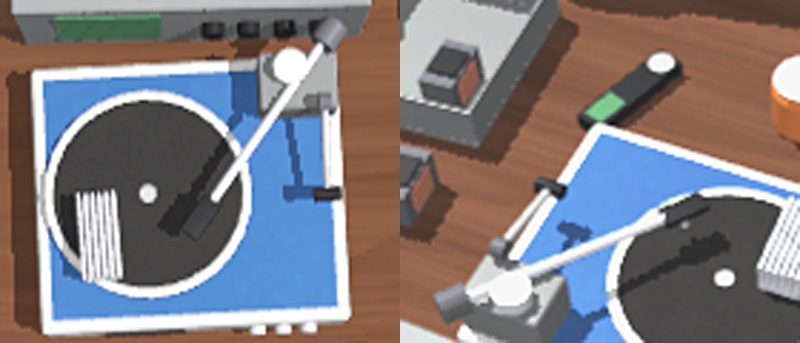

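The crop shows the cue lever down. Its grip is at top (374.5,187.5) and scene (242.5,265). The stylus headshell is over the platter and one sink sits on the platter's left-front. The deck corners in the top view are near-right (382,232), near-left (276,236) and far-left (271.5,144.5).

Run:
```python
from h import *
ct=cams.calibration("top");cs=cams.calibration("scene")
K=[onz(ct,p,.055)[:2] for p in [(381.8,232),(275.8,236),(271.5,144.5)]]
e=K[1]-K[0];f=K[2]-K[1];print("near edge",np.linalg.norm(e),"left edge",np.linalg.norm(f),"yaw",np.degrees(np.arctan2(-e[0],e[1])),np.degrees(np.arctan2(f[1],f[0])))
print("center",(K[0]+K[2])/2)
print("lever",tri([(ct,(374.5,187.5)),(cs,(242.5,265))]))
yaw=np.arctan2(-e[0],e[1]);R=np.array([[np.cos(yaw),-np.sin(yaw)],[np.sin(yaw),np.cos(yaw)]])
print("pred lever",(K[0]+K[2])/2+R@[-.0133,-.13])
for a,p,q in [("sinkP",(295,203),(328,287)),("sinkB",(221.5,195),(404,343)),("trafo",(431,190),(191,265)),("gauge pan",(380,276.5),(282,223))]: print(a,tri([(ct,p),(cs,q)]))
```

```text
near edge 0.2922327622287489 left edge 0.2559374394044042 yaw 0.9457740045481605 1.851317069988415
center [0.64359804 0.00595452]
lever (array([ 0.63555295, -0.12424367,  0.09648337]), [0.7, 0.7])
pred lever [ 0.63244565 -0.1242473 ]
sinkP (array([0.60080794, 0.09151513, 0.07709434]), [0.3, 0.3])
sinkB (array([0.63729233, 0.30456001, 0.01391766]), [1.7, 1.7])
trafo (array([ 0.63779287, -0.29184525,  0.01858571]), [1.2, 1.2])
gauge pan (array([ 0.39556549, -0.14084587,  0.01293284]), [0.8, 0.8])
```

```bash
python3 -m creep '.04 .042 0.005 -1.5 .06;.042 .042 0 -1.5 .06;.042 .042 0 -1.5 .06;.042 .042 0 -1.5 .06;.042 .042 0 -1.5 .06;.042 .042 0 -1.5 .06;.042 .042 0 -1.5 .06;.042 .042 0 -1.2 .06' 20; python3 -m creep '.04 .043 0 0 .06;.04 .043 0 0 .06;.04 .043 0 0 .06;.03 .043 0 0 .06;0 0 0 0 .06'
```

```text
time_s: 3.2
tool_pos: [0.4819, -0.2959, 0.228]
tool_rot: [180.0, -0.0, 1.3]
force: [0.2, -0.4, -0.6]
grip_width: 0.0598
grasp_force: 0.0
time_s: 3.82
tool_pos: [0.6327, -0.1184, 0.2274]
tool_rot: [-179.8, -0.1, 1.9]
force: [-0.1, -0.1, 1.0]
grip_width: 0.0601
grasp_force: 0.0
```

Run:
```python
from h import *
c=cams.calibration("wrist");im=cams.read_camera("wrist");cv2.imwrite("pics/w1.png",im[:,:,::-1])
print(c["fx"],np.round(c["extrinsics"],3).tolist())
for t in ["lever_tip","stylus_tip","tonearm","platter"]:
    for d in finder.tip_of(t,"wrist")[:3]: print(t,d["xy"],d["p"],onz(c,d["xy"],{"lever_tip":.093,"stylus_tip":.0775,"tonearm":.112,"platter":.065}[t]))
print(proj(c,[.634,-.124,.094]))
```

```text
401.16039267291825 [[0.032, -0.999, -0.004, -0.139], [-0.97, -0.033, 0.242, 0.578], [-0.242, -0.004, -0.97, 0.546], [0.0, 0.0, 0.0, 1.0]]
lever_tip [326.5, 217.4] 0.91 [ 0.63468318 -0.12547667  0.093     ]
lever_tip [496.6, 203.9] 0.64 [ 0.64923209 -0.25224914  0.093     ]
tonearm [303.1, 36.1] 0.63 [ 0.75593304 -0.10562036  0.112     ]
platter [119.7, 197.0] 0.81 [0.6402121  0.04362832 0.065     ]
[np.float64(324.5313907400994), np.float64(218.49637530366428)]
```

View pics/w1.png

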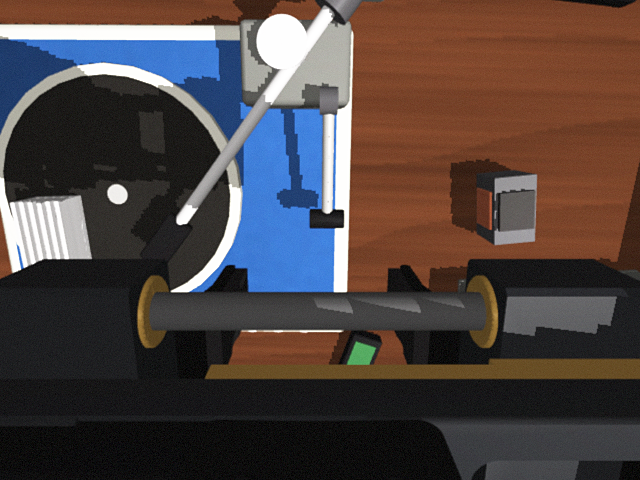

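The wrist view shows the lever grip at (327,219), the tonearm well to its left and the bench trafo at (507,208). The networks' grip position agrees with my triangulation. I'll descend and pinch.

```bash
python3 -m creep '0 -.007 -.03 0 .06;.001 0 -.04 0 .06;0 0 -.04 0 .06;0 0 -.025 0 .06;0 0 -.016 0 .06;0 0 0 0 .06' 15;python3 -m creep '0 0 0 0 .015;0 0 0 0 .015;0 0 0 0 .015;0 0 0 0 .015'
```

```text
time_s: 4.82
tool_pos: [0.6308, -0.1332, 0.0758]
tool_rot: [-180.0, 0.1, 1.3]
force: [-0.2, 1.0, 1.2]
grip_width: 0.0603
grasp_force: 0.0
time_s: 5.32
tool_pos: [0.6324, -0.1262, 0.0771]
tool_rot: [-179.6, -0.1, 1.5]
force: [-0.1, 12.4, 0.9]
grip_width: 0.0279
grasp_force: 6.4
```

```bash
python3 -m creep '0 .004 0 0 .015;-.001 .001 .009 0 .015;-.001 0 .008 0 .015;.001 0 .009 0 .015;.001 0 .009 0 .015;.002 0 .008 0 .015;.003 0 .008 0 .015;.004 0 .008 0 .015' ;python3 -m creep '.004 0 .008 0 .015;.005 0 .006 0 .015;.004 0 .005 0 .015;0 0 0 0 .015;0 0 0 0 .015'
```

```text
time_s: 6.32
tool_pos: [0.6401, -0.1275, 0.136]
tool_rot: [180.0, 0.1, 1.3]
force: [-2.5, 8.0, -0.1]
grip_width: 0.0312
grasp_force: 5.6
time_s: 6.95
tool_pos: [0.6526, -0.1245, 0.1544]
tool_rot: [-179.8, 0.2, 1.4]
force: [-3.8, 7.7, -0.7]
grip_width: 0.0258
grasp_force: 15.0
```

```bash
python3 -m creep '0 .004 0 0 .015;0 0 0 0 .06;0 0 0 0 .06;0 0 0 0 .06;0 0 .04 0 .06;0 0 .05 0 .06;0 0 .04 0 .06;0 0 0 0 .06'
python3 - <<'E'
from h import *
print(get_obs()["tool_pos"])
W=[]
for n in("wrist","scene"):
    c=cams.calibration(n);im=cams.read_camera(n);W.append(im)
    for t in ["lever_tip","stylus_tip","sink_1"]:
        for d in finder.tip_of(t,n)[:2]: print(n,t,np.round(d["xy"],1),round(d["p"],2),onz(c,d["xy"],{"lever_tip":.165,"stylus_tip":.102,"sink_1":.065}[t]))
    if n=="wrist": show(n,[("sink_1",.095)])
cv2.imwrite("pics/w2.png",np.hstack([cv2.resize(W[0],(400,300)),W[1][180:330,150:350].repeat(2,0).repeat(2,1)])[:,:,::-1])
E
```

```text
time_s: 7.95
tool_pos: [0.6559, -0.1235, 0.2894]
tool_rot: [179.9, -0.5, 1.3]
force: [-0.1, 0.4, -0.2]
grip_width: 0.0599
grasp_force: 0.0
[ 0.65586855 -0.12350949  0.28943068]
wrist lever_tip [322.1 227.8] 0.85 [ 0.65288481 -0.12806415  0.165     ]
wrist stylus_tip [204.  198.2] 0.6 [ 0.66281041 -0.02464712  0.102     ]
wrist stylus_tip [321.1 229.6] 0.49 [ 0.63674576 -0.12841343  0.102     ]
wrist sink_1 [ 98.4 250.3] 0.85 [0.60171761 0.09389709 0.065     ]
wrist sink_1 0.76 [87.0, 238.0] rect mm/deg [620.3, 81.7, 50.5, 42.1, -86.5]
scene lever_tip [234.  253.1] 0.55 [ 0.65805937 -0.12549313  0.165     ]
scene stylus_tip [302.2 298.3] 0.57 [0.67236343 0.05622692 0.102     ]
scene sink_1 [417.5 234.9] 0.84 [0.33609566 0.24006565 0.065     ]
scene sink_1 [404.2 345.2] 0.82 [0.67486524 0.30902925 0.065     ]
```

View pics/w2.png

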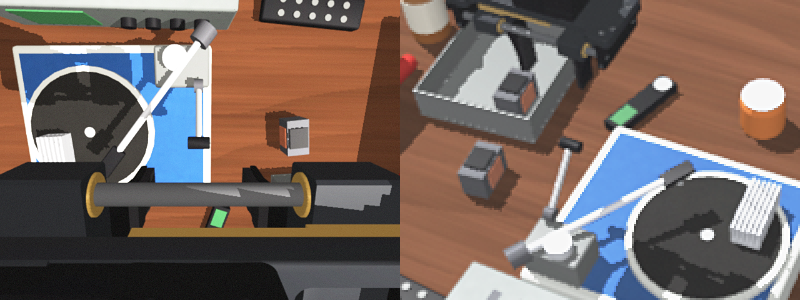

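Lever confirmed fully up: the grip is at wrist (322,228) and scene (234,253), consistent with z≈165 mm, and the tonearm is raised. Next is the bench transformer.

```bash
python3 -m creep '-.01 -.05 0 1.5 .08;-.01 -.05 0 1.5 .08;-.01 -.05 -.01 1.5 .08;-.01 -.02 -.02 1.5 .08;0 0 0 0 .08'
python3 - <<'E'
from h import *
print(get_obs()["tool_pos"],get_obs()["tool_rot"])
c=cams.calibration("wrist");im=cams.read_camera("wrist");cv2.imwrite("pics/w3.png",im[:,:,::-1])
show("wrist",[("trafo_2",.046)])
for d in finder.tip_of("trafo_2","wrist"): print(d["xy"],d["p"],onz(c,d["xy"],0))
E
```

```text
time_s: 9.02
tool_pos: [0.6115, -0.2958, 0.2522]
tool_rot: [-179.9, 0.2, 7.1]
force: [-0.4, 0.5, -0.4]
grip_width: 0.0797
grasp_force: 0.0
[ 0.6114829  -0.29582214  0.25218536] [-179.92821507    0.24276248    7.06618587]
wrist trafo_2 0.74 [317.0, 173.0] rect mm/deg [638.4, -289.1, 61.1, 38.5, 7.9]
wrist trafo_2 0.56 [531.0, 238.0] rect mm/deg [616.2, -497.8, 135.3, 24.7, -5.0]
[317.9, 170.7] 0.83 [ 0.63593469 -0.29362873  0.        ]
```

View pics/w3.png

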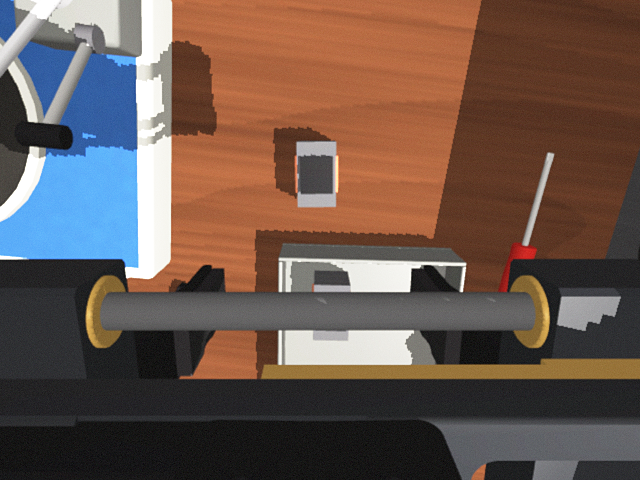

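The wrist view shows the trafo at (317,173), yaw 7.5°, at (.637,-.291). Nothing is close to it, so I'll grasp it.

```bash
python3 -m creep '.015 .005 -.04 0.4 .08;.01 0 -.05 0 .08;0 0 -.05 0 .08;0 0 -.04 0 .08;0 0 -.035 0 .08;0 0 -.025 0 .08;0 0 0 0 .08' 35;python3 -m creep '0 0 0 0 .03;0 0 0 0 .03;0 0 0 0 .03;0 0 0 0 .03;0 0 .03 0 .03;0 0 .05 0 .03;0 0 .04 0 .03'
```

```text
time_s: 10.05
tool_pos: [0.6387, -0.2854, 0.0132]
tool_rot: [-179.9, 0.1, 7.9]
force: [0.6, -0.7, 0.1]
grip_width: 0.08
grasp_force: 0.0
time_s: 10.92
tool_pos: [0.6385, -0.2882, 0.1357]
tool_rot: [-180.0, 0.0, 7.7]
force: [1.5, 0.5, -3.8]
grip_width: 0.0399
grasp_force: 35.0
```

```bash
python3 -m creep '-.04 -.02 0 0 .03;-.04 -.02 0 0 .03;-.04 -.02 0 -1 .03;-.04 -.024 0 -1 .03;-.04 -.023 0 0 .03;0 0 -.04 0 .03;0 0 -.04 0 .03;0 0 -.02 0 .03';python3 -m creep '0 0 -.014 0 .03;0 0 0 0 .03;0 0 0 0 .06;0 0 0 0 .06;0 0 .04 0 .06;0 0 .06 0 .06;0 0 .06 0 .06;0 0 .05 0 .06'
```

```text
time_s: 11.92
tool_pos: [0.4376, -0.3935, 0.035]
tool_rot: [-179.8, 0.2, 5.7]
force: [-11.4, 14.0, 47.9]
grip_width: 0.0395
grasp_force: 35.0
time_s: 12.92
tool_pos: [0.4388, -0.3958, 0.233]
tool_rot: [179.9, -0.1, 5.7]
force: [0.7, -1.5, 0.6]
grip_width: 0.0598
grasp_force: 0.0
```

```bash
python3 -m creep '0 .05 .02 0 .08;0 .05 .02 0 .08;.02 .06 0 0 .08;.02 .06 0 0 .08;.02 .06 0 0 .08;.02 .06 0 0 .08;.02 .06 0 0 .08;.01 .03 0 0 .08'
python3 - <<'E'
from h import *
print(get_obs()["tool_pos"],get_obs()["tool_rot"])
im=cams.read_camera("top");cv2.imwrite("pics/t2.png",im[190:310,150:510,::-1].repeat(2,0).repeat(2,1))
show("top",[("trafo_2",.05),("sink_1",.03),("gauge",.016)])
E
```

```text
time_s: 13.92
tool_pos: [0.5479, 0.0353, 0.2707]
tool_rot: [-179.9, -0.0, 6.0]
force: [-0.3, -0.6, -0.3]
grip_width: 0.0796
grasp_force: 0.0
[0.54794502 0.03531208 0.27073554] [-1.79932099e+02 -3.76778799e-02  6.01068814e+00]
top trafo_2 0.73 [472.0, 262.0] rect mm/deg [436.2, -384.9, 60.5, 49.4, -1.2]
top sink_1 0.83 [173.0, 193.0] rect mm/deg [638.7, 437.1, 85.7, 37.0, 88.7]
top sink_1 0.82 [198.0, 348.0] rect mm/deg [208.2, 372.7, 87.7, 40.7, -43.5]
top sink_1 0.74 [267.0, 267.0] rect mm/deg [431.7, 176.2, 82.6, 36.4, -70.6]
top sink_1 0.63 [220.0, 195.0] rect mm/deg [632.6, 302.7, 83.7, 44.8, -15.7]
top sink_1 0.62 [249.0, 323.0] rect mm/deg [278.7, 229.5, 81.1, 39.1, 85.9]
top sink_1 0.49 [511.0, 217.0] rect mm/deg [585.5, -509.6, 186.4, 25.2, -2.4]
top gauge 0.68 [384.0, 263.0] rect mm/deg [437.7, -154.7, 119.5, 33.0, -17.1]
```

View pics/t2.png

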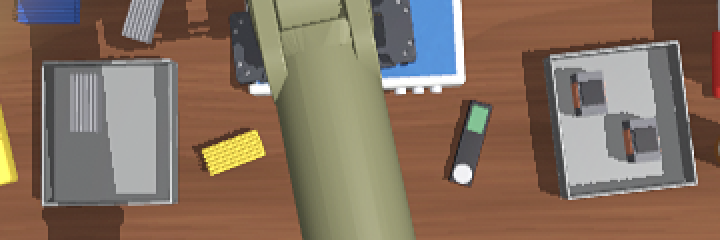

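The crop shows the trafo at (640,140), standing inside the right bin beside the sample, and the left bin with its sample sink. Next is the platter sink.

```bash
python3 -m creep '0 .04 0 -2 .08;0 .02 0 0 .08;0 0 0 0 .08'
python3 - <<'E'
from h import *
print(get_obs()["tool_pos"],get_obs()["tool_rot"])
c=cams.calibration("wrist");im=cams.read_camera("wrist");cv2.imwrite("pics/w4.png",im[:,:,::-1])
show("wrist",[("sink_1",.095)])
for t,z in (("sink_1",.065),("stylus_tip",.102),("platter",.065)):
  for d in finder.tip_of(t,"wrist"): print(t,d["xy"],d["p"],onz(c,d["xy"],z))
E
```

```text
time_s: 14.5
tool_pos: [0.5474, 0.0909, 0.2705]
tool_rot: [180.0, 0.0, 3.8]
force: [0.9, 0.1, 0.1]
grip_width: 0.08
grasp_force: 0.0
[0.54743029 0.09090226 0.27054788] [1.79973007e+02 9.99747968e-03 3.78033900e+00]
wrist sink_1 0.91 [320.0, 144.0] rect mm/deg [600.4, 88.6, 80.7, 36.7, 3.3]
wrist sink_1 0.84 [248.0, 286.0] rect mm/deg [480.4, 146.7, 41.5, 22.8, -86.4]
wrist sink_1 0.81 [12.0, 88.0] rect mm/deg [633.2, 338.5, 29.2, 15.8, -6.6]
wrist sink_1 0.65 [106.0, 98.0] rect mm/deg [628.4, 261.9, 67.4, 41.4, -17.2]
sink_1 [233.4, 290.1] 0.9 [0.45590497 0.16662745 0.065     ]
sink_1 [320.0, 146.3] 0.67 [0.59919964 0.09112478 0.065     ]
sink_1 [113.7, 98.2] 0.56 [0.62837836 0.27354079 0.065     ]
platter [377.5, 102.7] 0.65 [0.63973751 0.04343189 0.065     ]
```

View pics/w4.png

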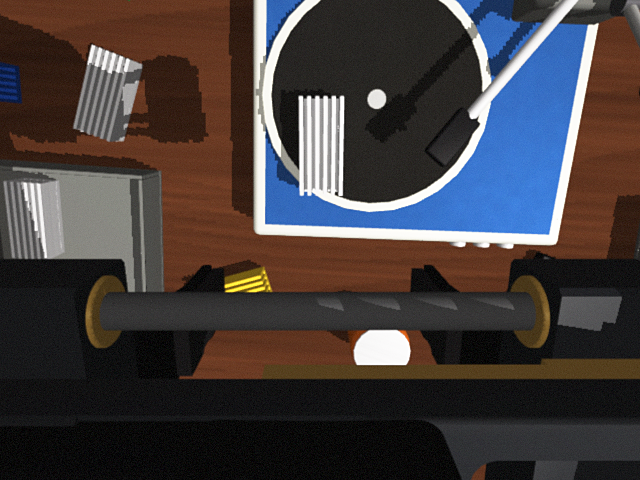

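The wrist view shows the platter sink at (320,145), at (.600,.0895) with yaw 3.4°. The headshell is at (453,138), and the bench sink at (107,95) beside the left bin. I'll grasp high, with the TCP near .077, so the body clears the headshell.

```bash
python3 -m creep '.03 0 0 -.3 .06;.018 -.001 -.02 0 .06;0 0 -.05 0 .06;0 0 -.05 0 .06;0 0 -.04 0 .06;0 0 -.02 0 .06;0 0 -.0135 0 .06;0 0 0 0 .06' 40;python3 -m creep '0 0 0 0 .03;0 0 0 0 .03;0 0 0 0 .03;0 0 0 0 .03;0 0 .02 0 .03;0 0 .03 0 .03;0 0 .04 0 .03;0 0 .04 0 .03'
```

```text
time_s: 15.75
tool_pos: [0.5958, 0.09, 0.0772]
tool_rot: [180.0, 0.0, 3.4]
force: [0.8, -0.3, 0.5]
grip_width: 0.06
grasp_force: 0.0
time_s: 16.75
tool_pos: [0.5954, 0.0903, 0.2092]
tool_rot: [180.0, -0.0, 3.5]
force: [1.1, 0.2, -1.3]
grip_width: 0.0353
grasp_force: 40.0
```

```bash
python3 -m creep '-.03 .037 0 -1 .03;-.03 .038 0 -1 .03;-.03 .038 0 -1 .03;-.03 .038 0 -1 .03;-.03 .038 0 0 .03;-.03 .038 -.02 0 .03;0 0 -.05 0 .03;0 0 -.05 0 .03';python3 -m creep '0 0 -.04 0 .03;0 0 -.02 0 .03;0 0 -.008 0 .03;0 0 0 0 .03;0 0 0 0 .055;0 0 0 0 .055;0 0 .03 0 .055;0 0 .05 0 .055'
```

```text
time_s: 17.75
tool_pos: [0.4159, 0.3181, 0.0874]
tool_rot: [-180.0, -0.2, -0.5]
force: [1.2, -1.0, -1.0]
grip_width: 0.0358
grasp_force: 40.0
time_s: 18.75
tool_pos: [0.4148, 0.3165, 0.0994]
tool_rot: [179.9, 0.1, -0.5]
force: [0.9, -0.5, -0.3]
grip_width: 0.0546
grasp_force: 0.0
```

```bash
python3 -m creep '.02 -.02 .06 0 .08;.03 -.02 .06 0 .08;.04 0 .03 -5 .08;.03 0 0 -6 .08;.02 0 0 -7 .08;.02 0 0 0 .08;0 0 0 0 .08'
python3 - <<'E'
from h import *
print(get_obs()["tool_pos"],get_obs()["tool_rot"])
c=cams.calibration("wrist");im=cams.read_camera("wrist");cv2.imwrite("pics/w5.png",im[:,:,::-1])
show("wrist",[("sink_1",.03)])
for d in finder.tip_of("sink_1","wrist"): print(d["xy"],d["p"],onz(c,d["xy"],0))
im=cams.read_camera("top")
show("top",[("sink_1",.03)])
E
```

```text
time_s: 19.62
tool_pos: [0.5723, 0.28, 0.2393]
tool_rot: [-180.0, 0.0, -18.6]
force: [0.0, -0.6, -0.4]
grip_width: 0.08
grasp_force: 0.0
[0.57231952 0.28000713 0.23925114] [-1.79972776e+02  8.05219271e-03 -1.86360854e+01]
wrist sink_1 0.96 [473.0, 282.0] rect mm/deg [445.4, 160.3, 47.2, 36.3, 22.1]
wrist sink_1 0.73 [328.0, 349.0] rect mm/deg [423.8, 316.5, 50.7, 37.8, 71.4]
wrist sink_1 0.64 [139.0, 189.0] rect mm/deg [637.3, 434.3, 90.7, 36.3, 88.5]
wrist sink_1 0.63 [269.0, 150.0] rect mm/deg [631.2, 303.0, 80.0, 39.2, -17.6]
[270.3, 147.2] 0.94 [0.63408802 0.30663678 0.        ]
[144.1, 186.7] 0.92 [0.63819632 0.44018068 0.        ]
[447.2, 295.8] 0.88 [0.42656521 0.18072467 0.        ]
[327.9, 338.2] 0.72 [0.41976699 0.31799773 0.        ]
top sink_1 0.94 [200.0, 350.0] rect mm/deg [208.9, 372.0, 85.4, 41.3, -46.1]
top sink_1 0.71 [220.0, 187.0] rect mm/deg [653.2, 293.5, 45.4, 35.5, 79.2]
top sink_1 0.53 [271.0, 265.0] rect mm/deg [435.0, 166.1, 59.8, 36.9, -69.4]
```

View pics/w5.png

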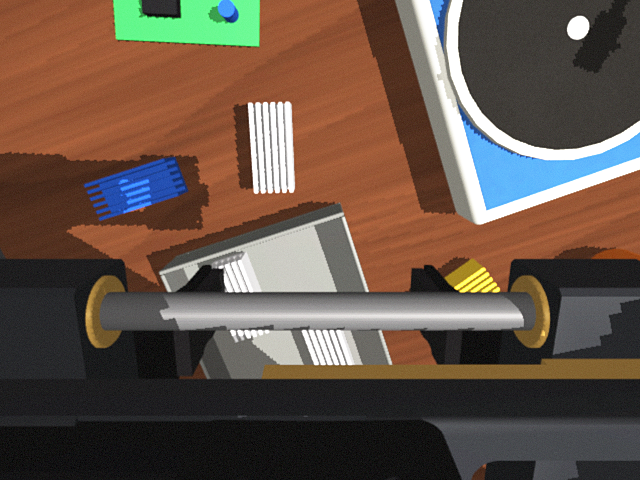

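The wrist view shows the bare bench sink at (270,147), at (.632,.3035) with yaw -17.6°. The blue look-alike is at (137,188), and the first sink is in the bin at (328,345).

```bash
python3 -m creep '.03 .012 -.02 1 .075;.03 .0115 -.04 0 .075;0 0 -.05 0 .075;0 0 -.05 0 .075;0 0 -.04 0 .075;0 0 -.027 0 .075;0 0 0 0 .075' 40;python3 -m creep '0 0 0 0 .025;0 0 0 0 .025;0 0 0 0 .025;0 0 0 0 .025;0 0 .03 0 .025;0 0 .05 0 .025;0 0 .05 0 .025;0 0 0 0 .025'
```

```text
time_s: 20.75
tool_pos: [0.6292, 0.303, 0.01]
tool_rot: [179.8, 0.2, -17.5]
force: [-0.9, 0.4, -0.4]
grip_width: 0.0751
grasp_force: 0.0
time_s: 21.75
tool_pos: [0.6337, 0.3061, 0.1481]
tool_rot: [-179.6, -0.4, -17.6]
force: [0.1, 0.8, -0.6]
grip_width: 0.0252
grasp_force: 0.0
```

Empty grip. I'll look.

```bash
python3 -m creep '-.045 -.01 .06 0 .08;-.02 0 .03 0 .08;0 0 0 0 .08'
python3 - <<'E'
from h import *
print(get_obs()["tool_pos"],get_obs()["tool_rot"])
c=cams.calibration("wrist");im=cams.read_camera("wrist");cv2.imwrite("pics/w6.png",im[:,:,::-1])
show("wrist",[("sink_1",.03)])
E
```

```text
time_s: 22.12
tool_pos: [0.5736, 0.2974, 0.2245]
tool_rot: [-179.8, -0.2, -17.4]
force: [0.4, 0.2, 0.0]
grip_width: 0.0474
grasp_force: 0.0
[0.57361734 0.29736398 0.22451743] [-179.84797631   -0.19657482  -17.43813313]
wrist sink_1 0.95 [290.0, 143.0] rect mm/deg [631.5, 298.3, 78.6, 35.5, -17.6]
wrist sink_1 0.6 [338.0, 348.0] rect mm/deg [432.5, 314.9, 49.6, 36.0, 72.5]
wrist sink_1 0.56 [151.0, 183.0] rect mm/deg [638.8, 431.6, 88.5, 36.0, 88.4]
```

View pics/w6.png

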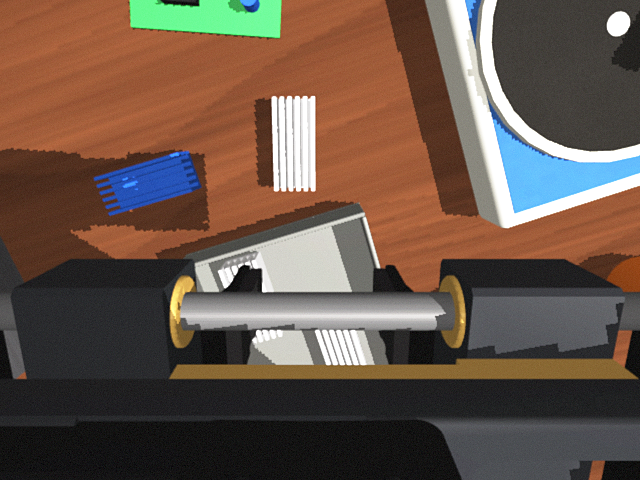

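The sink stands almost where it was, at (294,143), so the grip slackened. I'll retry.

```bash
python3 -m creep '.03 .001 -.02 0 .075;.028 .001 -.04 0 .075;0 0 -.05 0 .075;0 0 -.05 0 .075;0 0 -.03 0 .075;0 0 -.0225 0 .075;0 0 0 0 .075' 40;python3 -m creep '0 0 0 0 .025;0 0 0 0 .025;0 0 0 0 .025;0 0 0 0 .025;0 0 0 0 .025;0 0 0 0 .025'
```

```text
time_s: 23.1
tool_pos: [0.6306, 0.2966, 0.0062]
tool_rot: [179.8, 0.2, -17.6]
force: [0.5, -0.1, 0.0]
grip_width: 0.0749
grasp_force: 0.0
time_s: 23.85
tool_pos: [0.6324, 0.2982, 0.0098]
tool_rot: [-179.9, -0.0, -17.5]
force: [0.1, 0.7, 2.3]
grip_width: 0.0355
grasp_force: 40.0
```

```bash
python3 -m creep '0 0 .03 0 .025;0 0 .05 0 .025;0 0 .06 0 .025;-.04 .006 0 6 .025;-.04 .006 0 6 .025;-.045 .007 0 5 .025;0 0 -.03 0 .025;0 0 0 0 .025';python3 -m creep '0 0 -.05 0 .025;0 0 -.035 0 .025;0 0 -.015 0 .025;0 0 0 0 .025;0 0 0 0 .052;0 0 0 0 .052;0 0 .03 0 .052;0 0 .05 0 .052'
```

```text
time_s: 24.85
tool_pos: [0.5053, 0.3149, 0.117]
tool_rot: [179.8, 0.2, -0.5]
force: [0.2, -0.8, -1.3]
grip_width: 0.0352
grasp_force: 40.0
time_s: 25.85
tool_pos: [0.5064, 0.3162, 0.0997]
tool_rot: [179.9, 0.1, -0.5]
force: [0.6, 0.3, 0.2]
grip_width: 0.0517
grasp_force: 0.0
```

```bash
python3 -m creep '0 -.02 .06 0 .08;0 -.04 .06 0 .08;.01 -.05 .04 0 .08;.01 -.05 .03 0 .08;.01 -.05 0 0 .08;.01 -.05 0 0 .08;0 0 0 0 .08'
python3 - <<'E'
from h import *
c=cams.calibration("wrist");print(get_obs()["tool_pos"]);im=cams.read_camera("wrist");cv2.imwrite("a1.png",im[:,:,::-1]);np.save("a1.npy",c["extrinsics"])
show("wrist",[("sink_1",.034),("tonearm",.12)])
for d in finder.tip_of("stylus_tip","wrist"): print(d["xy"],d["p"])
E
python3 -m creep '0 -.04 0 0 .08;0 -.04 0 0 .08;0 -.04 0 0 .08;0 -.03 0 0 .08;0 0 0 0 .08;0 0 0 0 .08'
python3 - <<'E'
from h import *
c=cams.calibration("wrist");print(get_obs()["tool_pos"]);im=cams.read_camera("wrist");cv2.imwrite("a2.png",im[:,:,::-1]);np.save("a2.npy",c["extrinsics"])
show("wrist",[("tonearm",.12)])
for d in finder.tip_of("stylus_tip","wrist"): print(d["xy"],d["p"])
s=cams.read_camera("scene");cv2.imwrite("a3.png",s[:,:,::-1])
for d in finder.tip_of("stylus_tip","scene"): print("s",d["xy"],d["p"])
T=np.array([[.75,-.107,.112]])[0]
C1=dict(c);C1["extrinsics"]=np.load("a1.npy");C2=c;cs=cams.calibration("scene")
P=np.array([.635,-.02,.115]);out=[]
for C,f,w in((C1,"a1.png",66),(C2,"a2.png",66),(cs,"a3.png",33)):
    x,y=np.round(proj(C,P)).astype(int);x0=max(0,x-w);y0=max(0,y-w);I=cv2.imread(f)[y0:y0+2*w,x0:x0+2*w];k=396//(2*w);out.append(cv2.resize(I,(264,264),interpolation=cv2.INTER_CUBIC));print(f,x0,y0,264/(2*w),I.shape)
cv2.imwrite("pics/hs.png",np.hstack(out))
E
```

```text
time_s: 26.72
tool_pos: [0.5478, 0.0583, 0.2799]
tool_rot: [179.9, -0.1, -1.1]
force: [0.5, -0.1, -0.3]
grip_width: 0.0801
grasp_force: 0.0
[0.54784429 0.05831573 0.27994509]
wrist sink_1 0.64 [237.0, 285.0] rect mm/deg [456.5, 148.8, 26.5, 23.0, 89.2]
wrist tonearm 0.65 [419.0, 102.0] rect mm/deg [651.3, -27.3, 132.5, 22.2, -33.5]
time_s: 27.68
tool_pos: [0.5469, -0.0833, 0.2794]
tool_rot: [-179.9, -0.0, -0.4]
force: [1.0, 0.8, 0.3]
grip_width: 0.0797
grasp_force: 0.0
[ 0.54693434 -0.08331346  0.27936915]
wrist tonearm 0.69 [235.0, 102.0] rect mm/deg [651.6, -33.3, 137.5, 21.2, -37.6]
a1.png 348 34 2.0 (132, 132, 3)
a2.png 168 35 2.0 (132, 132, 3)
a3.png 247 240 4.0 (66, 66, 3)
```

View pics/hs.png

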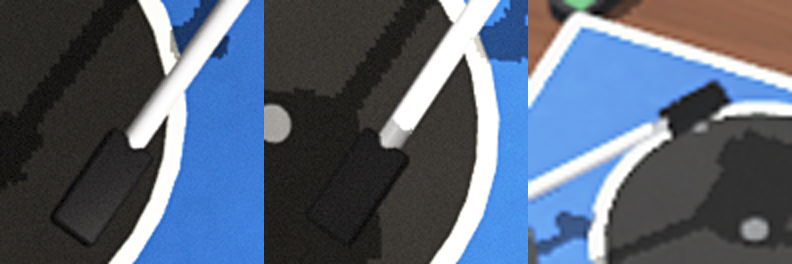

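Run:
```python
from h import *
c=cams.calibration("wrist");C1=dict(c);C1["extrinsics"]=np.load("a1.npy");C2=dict(c);C2["extrinsics"]=np.load("a2.npy");cs=cams.calibration("scene")
f=lambda C,x0,y0,k,p:(C,(x0+p[0]/k,y0+p[1]/k))
A=lambda p:f(C1,348,34,2,p);B=lambda p:f(C2,168,35,2,p);S=lambda p:f(cs,247,240,4,p)
print("center top",tri([A((104,185)),B((95,184))]),"with scene",tri([A((104,185)),B((95,184)),S((167,107))]))
back=tri([A((137,140)),B((127.5,140.5))])[0];front=tri([A((72,230)),B((63,228.5))])[0];print("back",back,"front",front,np.linalg.norm(front-back))
piv=np.array([.75,-.107]);d=front[:2]-back[:2];d/=np.linalg.norm(d);print("dir",np.degrees(np.arctan2(*d[::-1])))
m=(front+back)[:2]/2;v=m-piv;print("dist pivot->center",np.linalg.norm(v),"stylus@171",piv+v/np.linalg.norm(v)*.171)
print("scene stylus dot at z.102",onz(cs,S((172,127))[1],.102),onz(cs,S((172,127))[1],.104))
```

```text
center top (array([ 0.61529156, -0.00711   ,  0.12700474]), [0.1, 0.1]) with scene (array([ 0.61520583, -0.00651417,  0.12416685]), [1.1, 0.3, 1.1])
back [ 0.63139018 -0.0197422   0.12390856] front [0.59892333 0.00530128 0.13058843] 0.04154386099996587
dir 142.35501218576718
dist pivot->center 0.1677458134423813 stylus@171 [ 0.61254086 -0.00528479]
scene stylus dot at z.102 [ 0.61225769 -0.00477754  0.102     ] [ 0.61366057 -0.00397349  0.104     ]
```

Headshell located at (.615,-.007,.125). The stylus dot in the scene crop at (700,127) gives the stylus at (.6125,-.005), and this agrees with 171 mm from the pivot. Now the gauge.

```bash
python3 -m creep '-.03 -.02 0 -5 .06;-.03 -.02 0 -5 .06;-.03 -.02 0 -5 .06;-.025 -.014 0 0 .06;0 0 0 0 .06;0 0 0 0 .06'
python3 - <<'E'
from h import *
print(get_obs()["tool_pos"],get_obs()["tool_rot"])
c=cams.calibration("wrist");im=cams.read_camera("wrist");cv2.imwrite("pics/w7.png",im[:,:,::-1])
show("wrist",[("gauge",.016)])
for t,z in(("gauge",0),("pan",.016)):
  for d in finder.tip_of(t,"wrist")[:2]: print(t,d["xy"],d["p"],onz(c,d["xy"],z))
E
```

```text
time_s: 28.68
tool_pos: [0.4324, -0.159, 0.2793]
tool_rot: [-180.0, -0.0, -15.5]
force: [-0.4, 0.1, 0.1]
grip_width: 0.0598
grasp_force: 0.0
[ 0.43242411 -0.15902202  0.27933391] [-1.79991210e+02 -4.51350577e-02 -1.54707620e+01]
wrist gauge 0.93 [315.0, 190.0] rect mm/deg [436.4, -157.3, 119.2, 32.3, -16.8]
wrist gauge 0.48 [639.0, 115.0] rect mm/deg [424.9, -496.1, 24.9, 3.0, -4.5]
gauge [313.9, 190.3] 0.84 [ 0.43513842 -0.15700075  0.        ]
pan [312.4, 232.4] 0.8 [ 0.39315034 -0.14370752  0.016     ]
```

```bash
python3 -m creep '.0325 -.006 -.04 -1 .06;0 0 -.055 0 .06;0 0 -.055 0 .06;0 0 -.05 0 .06;0 0 -.04 0 .06;0 0 -.023 0 .06;0 0 -.01 0 .06;0 0 0 0 .06' 30;python3 -m creep '0 0 0 0 .022;0 0 0 0 .022;0 0 0 0 .022;0 0 0 0 .022;0 0 0 0 .022'
```

```text
time_s: 29.88
tool_pos: [0.4644, -0.1655, 0.0059]
tool_rot: [-180.0, 0.0, -16.5]
force: [0.5, 0.3, 0.9]
grip_width: 0.0599
grasp_force: 0.0
time_s: 30.5
tool_pos: [0.4645, -0.166, 0.0066]
tool_rot: [180.0, -0.0, -16.5]
force: [-0.7, 0.7, 4.1]
grip_width: 0.0319
grasp_force: 29.9
```

```bash
python3 -m creep '0 0 .02 0 .022;0 0 .05 0 .022;0 0 .06 0 .022;0 0 .06 0 .022;0 .02 0 6 .022;0 .03 0 8 .022;0 .03 0 8 .022;0 .03 0 8 .022'; python3 -m creep '.01 .03 0 9 .022;.01 .03 0 9 .022;.01 .03 0 9 .022;.01 .03 0 9 .022;.02 .02 0 8 .022;.03 .02 0 2.6 .022;0 0 0 0 .022'
```

```text
time_s: 31.5
tool_pos: [0.4638, -0.055, 0.1958]
tool_rot: [180.0, 0.0, 13.7]
force: [0.8, 0.2, -0.0]
grip_width: 0.0315
grasp_force: 29.9
time_s: 32.38
tool_pos: [0.5548, 0.106, 0.1952]
tool_rot: [-179.9, -0.1, 60.2]
force: [-1.7, -0.4, -0.8]
grip_width: 0.0322
grasp_force: 29.9
```

```bash
python3 -m creep '.04 -.001 0 0 .022;.04 -.001 0 0 .022;.041 -.0015 0 0 .022;0 0 -.05 0 .022;0 0 -.04 0 .022;0 0 -.025 0 .022;0 0 0 0 .022'
python3 - <<'E'
from h import *
o=get_obs();print(o["tool_pos"],o["tool_rot"],o["grip_width"])
W=[]
for n in ("wrist","top","scene"):
    c=cams.calibration(n);im=cams.read_camera(n);W.append(im)
    show(n,[("gauge",.09)])
    for d in finder.tip_of("pan",n)[:3]: print(n,"pan",d["xy"],d["p"],onz(c,d["xy"],.091))
P=[proj(cams.calibration(n),[.64,.02,.09]) for n in("top","scene")]
a=[W[i+1][int(p[1])-50:int(p[1])+50,int(p[0])-66:int(p[0])+67][:100,:132] for i,p in enumerate(P)];print(P)
cv2.imwrite("pics/g1.png",np.hstack([cv2.resize(x,(396,300),interpolation=cv2.INTER_CUBIC) for x in a])[:,:,::-1])
E
```

```text
time_s: 33.25
tool_pos: [0.6728, 0.099, 0.0785]
tool_rot: [-179.8, 0.2, 60.0]
force: [-0.1, -0.3, -1.9]
grip_width: 0.0313
grasp_force: 29.9
[0.67276794 0.09901416 0.07846311] [-179.76852563    0.24058267   60.00848624] 0.03134129694110182
wrist gauge 0.96 [317.0, 270.0] rect mm/deg [682.2, 114.8, 32.6, 31.8, 59.3]
scene gauge 0.66 [320.0, 316.0] rect mm/deg [688.6, 116.9, 35.6, 35.2, 63.9]
scene pan [138.4, 234.7] 0.53 [ 0.65033452 -0.43237195  0.091     ]
[[np.float64(320.9862778302968), np.float64(187.31099283209124)], [np.float64(294.45899166323807), np.float64(286.30690516389865)]]
```

View pics/g1.png

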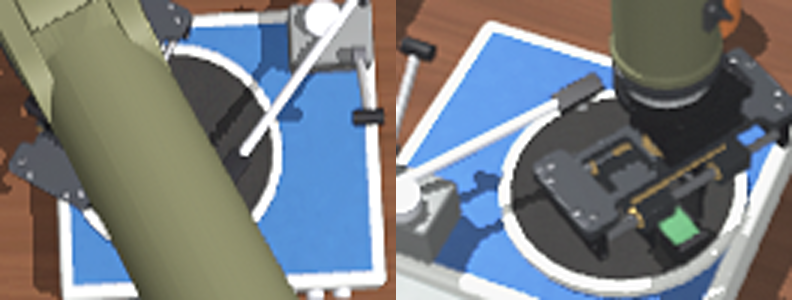

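The picture shows the gauge gripped, with its display at scene crop (678,226). The arm is clear of the headshell at (580,93). Slide it in under the stylus and lower.

```bash
python3 -m creep '-.007 -.0123 -.003 0 .022;-.01 -.0175 0 0 .022;-.008 -.0135 0 0 .022;0 0 0 0 .022;0 0 -.004 0 .022;0 0 -.003 0 .022;0 0 0 0 .022'
python3 - <<'E'
from h import *
o=get_obs();print(np.round(o["tool_pos"],4),o["tool_rot"])
for n in ("scene","wrist"):
    c=cams.calibration(n);im=cams.read_camera(n);cv2.imwrite("b_%s.png"%n,im[:,:,::-1])
    show(n,[("gauge",.082)])
    for t in("pan","stylus_tip"):
        for d in finder.tip_of(t,n)[:2]: print(n,t,d["xy"],d["p"],onz(c,d["xy"],.082))
    for X in([.6135,-.0055,.081],[.651,.0595,.081]):print(proj(c,X))
E
```

```text
time_s: 34.58
tool_pos: [0.6503, 0.0583, 0.0717]
tool_rot: [180.0, -0.0, 60.1]
force: [-1.7, -0.8, 4.1]
grip_width: 0.0317
grasp_force: 30.0
[0.6503 0.0583 0.0717] [ 1.79997663e+02 -1.35679163e-02  6.01204953e+01]
scene gauge 0.55 [310.0, 303.0] rect mm/deg [660.4, 70.2, 49.4, 33.6, 56.2]
[np.float64(289.97223161034196), np.float64(277.3563004279555)]
[np.float64(307.549353258117), np.float64(297.2149200906576)]
wrist gauge 0.94 [319.0, 269.0] rect mm/deg [658.5, 73.5, 32.3, 31.8, 59.2]
[np.float64(319.0095899723479), np.float64(445.6951194401741)]
[np.float64(319.402940631705), np.float64(290.9279223561911)]
```

```bash
python3 -m creep '0 0 0 0 .04;0 0 0 0 .05;0 0 0 0 .05;.003 .005 .02 0 .05;.01 .015 .04 0 .05;0 0 .05 0 .05;0 0 .06 0 .05;0 0 .04 0 .05';python3 -m creep '-.04 .01 0 -10 .05;-.05 .01 0 -10 .05;-.05 0 0 -10 .05;-.03 0 0 -10 .05;0 0 0 -10 .05;0 0 0 -9 .05;0 0 0 0 .05'
python3 - <<'E'
from h import *
o=get_obs();print(np.round(o["tool_pos"],4),o["tool_rot"])
L={}
for n,z in (("scene",.081),("wrist",.081)):
    c=cams.calibration(n);im=cams.read_camera(n);cv2.imwrite("c_%s.png"%n,im[:,:,::-1])
    show(n,[("gauge",.081)])
    for t in("pan","stylus_tip"):
        for d in finder.tip_of(t,n)[:2]: print(n,t,d["xy"],d["p"],onz(c,d["xy"],.081 if t=="pan" else .102))
    L[n]=proj(c,[.63,.02,.085])
a=cv2.imread("c_scene.png");x,y=map(int,L["scene"]);b=cv2.imread("c_wrist.png");u,v=map(int,L["wrist"]);v=max(v,75);print(x,y,u,v)
cv2.imwrite("pics/g2.png",np.hstack([cv2.resize(a[y-37:y+38,x-50:x+50],(400,300),interpolation=2),cv2.resize(b[v-75:v+75,u-100:u+100],(400,300),interpolation=2)]))
E
```

```text
time_s: 35.98
tool_pos: [0.664, 0.0786, 0.2863]
tool_rot: [179.8, -0.2, 60.1]
force: [0.8, 0.1, 0.0]
grip_width: 0.05
grasp_force: 0.0
time_s: 36.85
tool_pos: [0.4933, 0.0982, 0.2825]
tool_rot: [180.0, -0.1, 1.2]
force: [0.0, 0.4, 0.2]
grip_width: 0.0497
grasp_force: 0.0
[0.4933 0.0982 0.2825] [ 1.79973618e+02 -1.12130376e-01  1.22055407e+00]
scene gauge 0.97 [300.0, 292.0] rect mm/deg [642.0, 36.0, 126.9, 38.0, 59.3]
scene stylus_tip [137.1, 232.1] 0.25 [ 0.65123842 -0.43214455  0.102     ]
wrist gauge 0.8 [391.0, 36.0] rect mm/deg [632.4, 34.3, 119.9, 35.2, 59.6]
wrist pan [442.7, 68.7] 0.61 [ 0.61168747 -0.00676699  0.081     ]
wrist stylus_tip [386.0, 275.9] 0.45 [0.43276806 0.0336626  0.102     ]
296 284 413 75
```

View pics/g2.png

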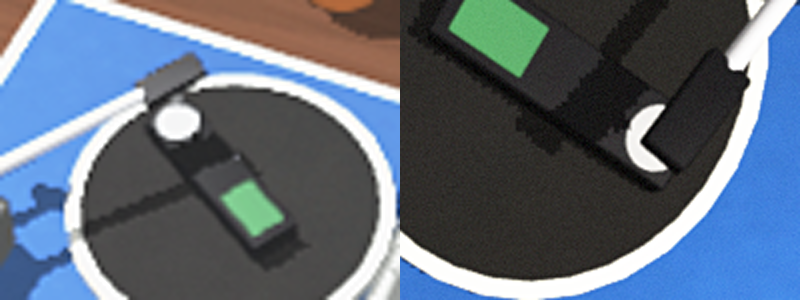

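The gauge lies flat with its pan at scene crop (179,122), within about 1 mm of the target and under the headshell. I'll check the bins and approach the lever.

```bash
python3 -m creep '.02 -.028 0 0 .06;.02 -.028 0 0 .06;.02 -.028 0 0 .06;.02 -.028 0 0 .06;.02 -.028 0 0 .06;.02 -.028 0 0 .06;.02 -.028 0 0 .06;.021 -.0265 0 0 .06'; python3 -m creep '0 0 0 0 .06;0 0 0 0 .06'
python3 - <<'E'
from h import *
o=get_obs();print(np.round(o["tool_pos"],4),o["tool_rot"])
c=cams.calibration("wrist");im=cams.read_camera("wrist")
for d in finder.tip_of("lever_tip","wrist")[:2]: print(d["xy"],d["p"],onz(c,d["xy"],.165))
im=cams.read_camera("top");cv2.imwrite("d.png",im[:,:,::-1])
I=im[210:300,160:250];J=im[200:300,415:505]
cv2.imwrite("pics/bins.png",np.hstack([cv2.resize(I,(400,400),interpolation=2),cv2.resize(J,(400,400),interpolation=2)])[:,:,::-1])
im=cams.read_camera("scene");c=cams.calibration("scene")
show("scene",[("sink_1",.034),("trafo_1",.05)])
E
```

```text
time_s: 38.25
tool_pos: [0.6548, -0.1265, 0.2807]
tool_rot: [-180.0, 0.0, 1.0]
force: [0.3, 0.0, -0.8]
grip_width: 0.0596
grasp_force: 0.0
time_s: 38.5
tool_pos: [0.6539, -0.1241, 0.2808]
tool_rot: [-179.9, 0.0, 1.1]
force: [0.0, 0.4, 0.4]
grip_width: 0.0603
grasp_force: 0.0
[ 0.6539 -0.1241  0.2808] [-1.79926297e+02  4.97926484e-02  1.11267930e+00]
[320.2, 227.9] 0.57 [ 0.65178885 -0.12680927  0.165     ]
scene sink_1 0.91 [433.0, 281.0] rect mm/deg [432.7, 317.7, 94.5, 41.0, 0.7]
scene sink_1 0.88 [424.0, 302.0] rect mm/deg [512.2, 317.3, 66.9, 35.0, -0.8]
scene sink_1 0.79 [460.0, 366.0] rect mm/deg [652.0, 438.7, 74.6, 51.7, 88.1]
scene sink_1 0.79 [474.0, 231.0] rect mm/deg [226.4, 377.5, 97.0, 54.1, -43.3]
scene sink_1 0.78 [384.0, 265.0] rect mm/deg [446.1, 182.6, 78.7, 59.7, -70.2]
scene sink_1 0.69 [420.0, 232.0] rect mm/deg [295.1, 233.5, 86.6, 69.6, 82.1]
scene sink_1 0.44 [520.0, 321.0] rect mm/deg [473.8, 541.6, 167.7, 88.0, 13.6]
scene trafo_1 0.71 [299.0, 290.0] rect mm/deg [620.5, 26.7, 132.3, 40.3, 60.1]
scene trafo_1 0.6 [208.0, 228.0] rect mm/deg [517.7, -307.0, 85.1, 61.2, 6.0]
scene trafo_1 0.54 [199.0, 209.0] rect mm/deg [467.6, -373.8, 83.0, 49.7, 41.1]
scene trafo_1 0.25 [424.0, 301.0] rect mm/deg [524.6, 320.2, 68.6, 35.7, -0.9]
```

View pics/bins.png

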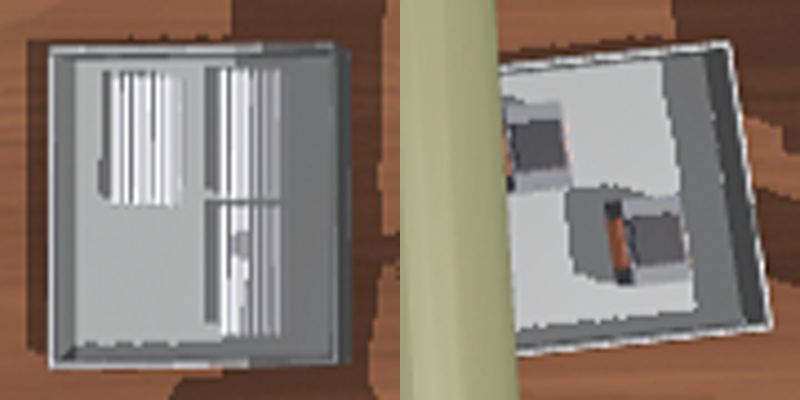

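The bins picture shows three sinks in the left bin at (145,138), (245,133) and (245,265), and two trafos in the right bin at (540,145) and (650,240). Now pinch the lever.

```bash
python3 -m creep '-.001 0 -.04 0 .06;0 0 -.04 0 .06;0 0 -.03 0 .06;0 0 -.021 0 .06;0 0 0 0 .06' 15;python3 -m creep '0 0 0 0 .015;0 0 0 0 .015;0 0 0 0 .015;0 0 0 0 .015'
```

```text
time_s: 39.42
tool_pos: [0.6522, -0.1251, 0.1487]
tool_rot: [-180.0, 0.2, 1.1]
force: [-0.3, 1.0, 0.5]
grip_width: 0.0601
grasp_force: 0.0
time_s: 39.92
tool_pos: [0.6534, -0.1252, 0.1506]
tool_rot: [180.0, -0.0, 1.0]
force: [0.5, -0.0, 0.3]
grip_width: 0.0279
grasp_force: 1.0
```

```bash
python3 -m creep '0 0 0 0 .015;-.0025 0 -.0033 0 .015;-.005 0 -.007 0 .015;-.0042 0 -.0073 0 .015;-.0035 0 -.0078 0 .015;-.0027 0 -.008 0 .015;-.0018 0 -.0083 0 .015;-.001 0 -.0084 0 .015' ;python3 -m creep '0 0 -.0085 0 .015;.0004 0 -.0085 0 .015;.0013 0 -.0084 0 .015;.0005 0 -.003 0 .015;0 0 0 0 .015;0 0 0 0 .015'
```

```text
time_s: 40.92
tool_pos: [0.6323, -0.1249, 0.0994]
tool_rot: [-180.0, 0.0, 1.1]
force: [0.9, 4.2, 2.1]
grip_width: 0.0259
grasp_force: 15.0
time_s: 41.68
tool_pos: [0.6344, -0.1249, 0.0734]
tool_rot: [180.0, 0.1, 1.1]
force: [-5.1, 4.3, 12.8]
grip_width: 0.0257
grasp_force: 15.0
```

```bash
python3 -m creep '0 0 .001 0 .015;0 0 0 0 .05;0 0 0 0 .06;0 0 0 0 .06;0 0 .03 0 .06;0 0 .06 0 .06;0 0 .06 0 .06;-.03 0 .05 0 .06'; python3 -m creep '-.04 -.02 0 0 .06;-.05 -.02 0 0 .06;-.05 -.02 0 0 .06;0 0 0 0 .06;0 0 0 0 .06';python3 - <<'E'
from h import *
L=[]
for n in ("scene","top"):
    c=cams.calibration(n);im=cams.read_camera(n)
    show(n,[("gauge",.081)])
    for d in finder.tip_of("lever_tip",n)[:2]: print(n,d["xy"],d["p"],onz(c,d["xy"],.093))
    print(proj(c,[.634,-.1255,.093]),proj(c,[.653,-.127,.165]))
    x,y=map(int,proj(c,[.65,-.05,.09]));L.append(cv2.resize(im[y-60:y+60,x-66:x+66],(396,360),interpolation=2)[:,:,::-1])
cv2.imwrite("pics/fin.png",np.hstack(L))
E
```

```text
time_s: 42.68
tool_pos: [0.6055, -0.1256, 0.2745]
tool_rot: [-180.0, -0.1, 1.1]
force: [0.4, -1.3, 1.1]
grip_width: 0.0601
grasp_force: 0.0
time_s: 43.3
tool_pos: [0.465, -0.1853, 0.2729]
tool_rot: [180.0, -0.0, 1.0]
force: [-0.4, 1.0, -0.1]
grip_width: 0.0599
grasp_force: 0.0
scene gauge 0.79 [304.0, 296.0] rect mm/deg [644.8, 42.8, 113.2, 35.9, 59.7]
scene [241.7, 266.8] 0.72 [ 0.63929647 -0.12564941  0.093     ]
scene [136.4, 232.2] 0.42 [ 0.64632213 -0.4412368   0.093     ]
[np.float64(242.8086412241817), np.float64(265.30654169257616)] [np.float64(234.5297421107589), np.float64(251.42270905347)]
top gauge 0.8 [314.0, 187.0] rect mm/deg [641.5, 46.9, 92.7, 33.1, 60.7]
top gauge 0.24 [215.0, 240.0] rect mm/deg [502.8, 305.7, 73.5, 40.6, -0.5]
top [373.1, 185.1] 0.64 [ 0.64239244 -0.12038148  0.093     ]
[np.float64(375.0854258153238), np.float64(188.1525805745535)] [np.float64(377.97406870322465), np.float64(176.15384231200125)]
```

View pics/fin.png

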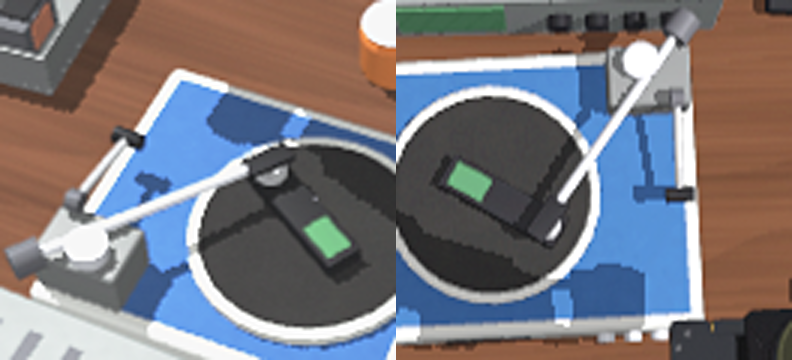

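The final view shows the lever down with its grip back at its starting pixels, scene crop (128,137). The headshell is lowered onto the pan at (270,172) and the gauge is flat. Handing in.

```bash
python3 -c "
from cell import ticket;print(ticket.sign_off())"
```

```text
the job is handed in; nothing more can be done
None
```

The job is handed in: the last pictures show both heat sinks and the transformer in their matching bins, the gauge flat on the platter under the stylus, and the cue lever fully down, but the hand-in returned no verdict.

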